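# Seat a specimen jar's snap lid with the bench lever press

### The arm

A 6-joint arm with a two-finger parallel gripper is mounted at the origin on the work surface. World frame = base frame: x ahead of the robot, y to its left, z up, the work surface at z = 0. Lengths are in m, angles in rad, forces in N, time in s.
With the tool pointing down it reaches from about 0.35 to 0.925 m from the base axis. Payload 6.4 kg.
Tool frame: the origin (TCP) lies at the very end of the fingers, on their centre line; the grasp point (between the pads) lies 19 mm behind it; z points along the fingers, y is the line along which they close (so a half turn about z gives the same grasp; the last joint's range is limited). The gripper opens to 94 mm and grips with 3 to 60 N. Pads are 16 mm wide; open, the fingers measure 119 mm over their backs; the gripper's body (75 mm by 177 mm) begins 78 mm behind the grasp point.
Start: joints at [1.113, 0.245, 1.558, -0, 1.339, -0.174], TCP at [0.182, 0.624, 0.205] pointing down, gripper open.
Joint ranges: [-3.13, 3.13], [-1.02, 2.26], [0.13, 2.54], [-0.95, 4.09], [0.21, 2.88], [-2.74, 2.74]. Speed limits (rad/s): [2.57, 2.57, 3.14, 3.14, 3.14, 3.14].

### API

Orientations are given as a rotation vector (axis times angle).
In Python, from plant import robot, eoat, grab_frame, recognise gives the robot as it stands. Calls block until the motion is done:
- robot.goto(position, orientation): joint-space move of the TCP to a pose.
- robot.servo_line(position, vel=0.15, ori=None, f_stop=None): straight line of the TCP; ori=None keeps the orientation; vel is the mean speed in m/s. With f_stop (N) it stops when the force on the tool has changed by that much, and returns True; else False.
- robot.goto_joints(angles): joint-space move.
- eoat.gripper_open() and eoat.grab(squeeze=None): open the fingers fully, or close them until they stop; squeeze is the grip in N (None keeps the last).
- robot.hold(seconds).
- robot.ik(position, orientation): joint angles nearest the present ones, or None.
- robot.read_state(): the state.
- grab_frame(name): name is "scene" or "top" or "wrist"; returns a dict with "color" (400x640x3 uint8, red, green, blue), "depth" (400x640 float32, m along the optical axis (not along the pixel's ray), 0 where there is no reading), "intrinsics" (3x3 intrinsics, pixels), "k1" (the pictures are not rectified: a ray, as slopes to the right and down, at radius r is drawn at 1 + k1 r^2 times it, then the intrinsics apply), "R" (3x3) and "t" (3): a world point X has camera coordinates R X + t; the wrist camera has in their place "T_tool_cam" (4x4, takes a point from camera to tool coordinates, whose origin is the TCP and whose axes are the flange's). Camera axes: x right, y down, z forward; pixel columns grow to the right and rows downward; lengths in m; the calibration is good to about 2 mm. A picture is of the moment at which its call begins: read the wrist's pose just before it.
A pose or a line that the arm cannot do raises robot.Unreachable and nothing moves.
- robot.close_job(): hands the job in; it is judged then, once.
Trained networks look in the newest picture that a camera, given by its name, has taken for a name from the list of things; names that differ only in an ending like _2 or _b are one class to them, and where a whole thing is asked for, a point or a joint stands for the part that bears it (a point fixed in the world has none). Each returns a list of dicts, best first, with "score" (0 to 1); they miss things now and then, are a little off and sometimes report something else, mostly with a low value. They report only what shows in the picture. A call takes as long as a camera call.
- recognise(query, camera): "bbox" ([left, top, width, height] in pixels, round what is visible of it).
The state is a dict: "t": time; "joints": joint angles; "joint_vel": joint speeds; "effort": joint torques, N m; "position": TCP position; "tool_rot": TCP orientation; "contact_force": force on the tool from outside, world axes, zero at the start; "moment": the same for the moment, N m; "width": finger opening in m; "grasp_force": force on a finger pad.
Only numpy, scipy, OpenCV 4.12 (cv2) and the standard library are available. Lean on these libraries where they do the work, as an engineer would, in place of code of your own. Each camera call takes 0.05 s, during which the arm holds its last target. There are 200 camera calls.

### The job

Close the open specimen jar with the hand press: move the finished jar that stands in the way of the lever into the grey tray with the others, standing upright, and slide the open jar back between the rails against the back stop, under the ram. Then swing the lever down until you feel the lid go firmly home against the jar, without forcing it any further, and guide the lever all the way back up to rest with your hand on it, never letting it fly back. Leave the jar in the press and the other things where they are.

Things in the scene. Friction and masses are not known exactly. Their poses are not given: they have to be found in the camera images.
- press_base: Grey base plate of a small bench press, fixed, 200 x 110 x 14 mm. Origin on the bench below the ram's axis; x to the back of the press (plate from x -115 to +85 mm), y to its left. Column 46 x 56 mm, 260 mm high, front at x +42. Two rails 10 mm high on the plate (x -90 to +25, inner faces at y +-25.5, then splayed to x -105) lead back to a stop 10 mm high, face at x +24.
- jar_place (a point): Point on the top of the base plate (14 mm above the bench) on the ram's axis: the jar's origin lies here when the jar touches the back stop.
- press_head: Grey head of the press, clamped on the column. Origin on the ram's axis at the head's underside, 116 mm above the bench; axes as press_base. Block x -28 to +100 mm, 78 mm wide, 60 mm tall. The square ram stands through it to 157 mm above its origin; below hangs its round white foot, diameter 40 mm, on a screw: underside 17 to 20 mm below the head's at rest, differing from run to run, not measured.
- lever_pivot (a point): Axis of the lever, on the right (-y) side of the head; the axis is parallel to press_base's y.
- lever_ball (a point): Centre of the black ball, 32 mm diameter, on the end of the lever, a steel bar 11 mm thick; 200 mm from pivot to ball centre. It swings in the upright plane 60 mm to the right (-y) of the ram's axis. At rest it is about 318 mm above the bench, at the stop 25 to 65 mm. It can be pinched from above and turns in the fingers.
- press_lever (a joint): Lever angle, rad. 0 = rest, bar 62 degrees above level, leaning forward (-x); grows as the ball goes forward, down (1.08 = level). The ram sinks 14 mm per rad. A spring returns it (2 to 4 N at the ball); let go, it flies back. Sliding the lid on adds 3.5 N; with the lid home (1.45 to 1.75 rad, not known before) it stops. 11 to 16 N at the ball along its swing seats it, over 20 forces it.
- open_jar: The jar to close: clear plastic, 48 mm diameter, 46 mm to the shoulder, loose, 0.13 to 0.22 kg, white snap lid set on it but 4 to 7 mm proud. Origin: centre of its underside, z up. It stands on the base plate between the rails, 60 to 80 mm in front of its place. An upright gripper would strike the head: push it in with the tool leaning back (about 30 degrees), tips 10 to 40 mm above the plate.
- jar_lid (a joint): How far the open jar's white lid (diameter 52 mm, 14 mm high) stands proud, m. 0 = fully home, its top then 62 mm above the jar's underside. It takes about 50 N to push down, too much for the fingers alone.
- closed_jar: A finished jar, lid home: 62 mm high, body 48 mm, lid 52 mm diameter and 14 mm high, 0.13 to 0.22 kg, loose. It stands on the bench right under the swing of the lever, in front of the press at its right, so that the ball would strike it. Origin at the centre of its underside.
- done_tray: Grey tray for finished jars, fixed, 280 (x) x 190 (y) mm, walls 4 mm thick and 22 mm high, inner floor 4 mm above the bench. Origin at the centre of its underside. Its +x half holds the two finished jars, the -x half is free.
- tray_jar1: Finished jar standing in the tray, same sizes as closed_jar. Leave it alone.
- tray_jar2: Finished jar standing in the tray, same sizes as closed_jar. Leave it alone.
- brush: Brush lying on the bench at the left of the press. Leave it alone.
- loupe: Black magnifier, 42 mm diameter, 40 mm high, standing on the bench at the left of the press. Leave it alone.

How it is judged:
By the outcome, as a careful person would: the job done as asked, in the order asked, and still so for the second after the job is handed in, with the robot touching nothing.
It also fails if it takes over 70 s, if anything falls off the work surface, if the arm or the gripper's body presses on something with over 40 N, if the wrist force passes 120 N, or if a joint passes its speed limit or range.

## Working session

There is one attempt and no reset: what is moved stays moved. The work goes in short steps, each a Python script; the robot and the scene stay as the last script left them, time stands still between calls to the robot, and variables do not carry over. Pictures are saved under pics/ and viewed, at most 10 in all, crops included, and the job is handed in when it is done.

```bash
ls; mkdir -p pics; cat > h.py <<'E'
import numpy as np, cv2
from plant import robot, eoat, grab_frame, recognise
def deproj(f,u,v,d=None):
    K=f["intrinsics"];k=f["k1"]
    x=(u-K[0,2])/K[0,0];y=(v-K[1,2])/K[1,1]
    rd=np.hypot(x,y);r=rd
    for _ in range(20): r=rd/(1+k*r*r)
    s=1/(1+k*r*r);return np.stack([x*s,y*s,np.ones_like(x*s)],-1)
def cloud(f):
    v,u=np.mgrid[0:400,0:640].astype(float)
    P=deproj(f,u,v)*f["depth"][...,None]
    return (P-f["t"])@f["R"]
def save(f,n): cv2.imwrite(f"pics/{n}.png",f["color"][:,:,::-1])
E
python3 - <<'E'
from h import *
for c in("scene","top"):
    f=grab_frame(c);save(f,c+"0");W=cloud(f);np.savez(f"/tmp/{c}.npz",**f)
    print(c,f["k1"],(-f["R"].T@f["t"]).round(3))
    for n in["press_base","press_head","lever_ball","open_jar","jar_lid","closed_jar","done_tray","tray_jar1","brush","loupe"]:
        for r in recognise(n,c)[:3]:
            b=np.array(r["bbox"]).astype(int);
            u=min(max(b[0]+b[2]//2,0),639);v=min(max(b[1]+b[3]//2,0),399)
            print(n,round(r["score"],2),b,W[v,u].round(3),f["depth"][v,u]>0)
E
```

```text
pics
scene -0.0670126066431051 [0.771 0.776 0.915]
press_base 0.71 [258 224  90  87] [0.688 0.142 0.139] True
press_head 0.92 [259 177  74 105] [0.698 0.121 0.252] True
lever_ball 0.91 [285 179  48  63] [0.657 0.057 0.247] True
open_jar 0.74 [320 262  21  26] [0.618 0.136 0.083] True
jar_lid 0.82 [314 260  23  17] [0.626 0.108 0.08 ] True
closed_jar 0.9 [354 243  17  24] [0.513 0.069 0.062] True
done_tray 0.97 [275 160  90  48] [0.631 0.06  0.327] True
tray_jar1 0.79 [289 161  16  19] [ 0.631 -0.36   0.057] True
tray_jar1 0.51 [288 175  13  26] [ 0.655 -0.262  0.057] True
brush 0.86 [380 323  20  76] [0.522 0.361 0.019] True
loupe 0.68 [332 349  16  19] [0.638 0.341 0.04 ] True
top -0.008518103385738196 [ 0.497 -0.013  1.411]
press_base 0.65 [256 119  45  95] [0.681 0.102 0.173] True
press_base 0.28 [447 184  21  21] [ 0.631 -0.372  0.063] True
press_head 0.94 [249 126  53  66] [0.69  0.105 0.22 ] True
lever_ball 0.82 [280 152  22  39] [0.691 0.08  0.011] True
open_jar 0.57 [265 188  19  16] [0.614 0.119 0.074] True
open_jar 0.21 [190 181  16  12] [0.637 0.332 0.042] True
jar_lid 0.73 [268 187  15  16] [0.617 0.116 0.076] True
closed_jar 0.81 [288 227  19  19] [0.509 0.055 0.063] True
done_tray 0.87 [402 174  75 102] [ 0.549 -0.337  0.005] True
brush 0.51 [258 117  43  97] [0.683 0.099 0.175] True
loupe 0.74 [185 176  21  17] [0.646 0.343 0.036] True
```

```bash
python3 - <<'E'
import cv2,numpy as np
a=cv2.imread("pics/scene0.png")[150:400,230:430];b=cv2.imread("pics/top0.png")[100:290,170:490]
cv2.imwrite("pics/s1.png",cv2.resize(a,(600,600*250//200)[:2] if 0 else (480,600),interpolation=2))
cv2.imwrite("pics/t1.png",cv2.resize(b,(800,475),interpolation=2))
E
cat > fit.py <<'E'
from h import *
F={c:dict(np.load(f"/tmp/{c}.npz")) for c in("scene","top")}
W={c:cloud(F[c]) for c in F}
# head top (z 176), press yaw
for c in F:
    w=W[c];ok=F[c]["depth"]>0
    def sel(lo,hi,x0,x1,y0,y1): return w[ok&(w[...,2]>lo)&(w[...,2]<hi)&(w[...,0]>x0)&(w[...,0]<x1)&(w[...,1]>y0)&(w[...,1]<y1)]
    for n,a in dict(headtop=(.166,.186,.55,.9,0,.25),ramtop=(.262,.285,.55,.9,0,.25),base=(.010,.018,.5,.85,0,.25),lid=(.07,.09,.55,.66,.06,.18),closed=(.05,.07,.44,.58,0,.12),tray=(.017,.028,.3,.8,-.6,-.1),trayjars=(.05,.07,.3,.8,-.6,-.1)).items():
        p=sel(*a)
        if len(p)<5: print(c,n,len(p));continue
        r=cv2.minAreaRect(p[:,:2].astype(np.float32))
        print(c,n,len(p),p.mean(0).round(4),"rect",np.round(r[0],4),np.round(r[1],4),round(r[2],1))
    col=F[c]["color"].astype(int)
    p=w[ok&(w[...,2]>.19)&(w[...,0]>.5)&(w[...,0]<.85)&(w[...,1]>0)&(w[...,1]<.3)&(col.max(-1)<60)]
    print("dark",len(p),p[:,:].min(0) if len(p) else 0,p.max(0) if len(p) else 0, np.median(p,0) if len(p) else 0)
E
python3 fit.py
```

```text
scene headtop 842 [0.724  0.125  0.1757] rect [0.7294 0.11  ] [0.1395 0.1033] 16.5
scene ramtop 159 [0.6907 0.0995 0.2703] rect [0.7066 0.0972] [0.1622 0.0612] 16.4
scene base 1177 [0.6667 0.1288 0.0139] rect [0.638  0.1134] [0.2764 0.1153] 1.9
scene lid 291 [0.6142 0.1166 0.0797] rect [0.6139 0.1138] [0.0521 0.0527] 25.5
scene closed 252 [0.5064 0.0534 0.0611] rect [0.5057 0.0504] [0.0529 0.0518] 52.1
scene tray 457 [ 0.6089 -0.3444  0.0209] rect [ 0.607  -0.3756] [0.3854 0.4485] 0.0
scene trayjars 386 [ 0.6764 -0.2962  0.0633] rect [ 0.709  -0.2797] [0.3073 0.1133] 41.8
dark 917 [0.60084144 0.04527498 0.19001572] [0.78002905 0.17481075 0.33647442] [0.75214379 0.13133947 0.25836659]
top headtop 754 [0.7084 0.1081 0.1748] rect [0.7215 0.1088] [0.1272 0.1004] 15.8
top ramtop 134 [0.6989 0.1065 0.2694] rect [0.7035 0.1018] [0.1637 0.057 ] 20.6
top base 711 [0.6419 0.1161 0.0134] rect [0.6752 0.1292] [0.1385 0.2001] 89.3
top lid 301 [0.6122 0.1154 0.0793] rect [0.6126 0.1148] [0.0517 0.0507] 2.4
top closed 294 [0.5043 0.0523 0.0606] rect [0.5044 0.0534] [0.0514 0.0493] 46.4
top tray 586 [ 0.607  -0.3499  0.0205] rect [ 0.6076 -0.3783] [0.3824 0.4406] 2.2
top trayjars 743 [ 0.6649 -0.313   0.0637] rect [ 0.7071 -0.2774] [0.307  0.1108] 41.6
dark 884 [0.59989884 0.04042609 0.1901174 ] [0.77900023 0.1743833  0.33599236] [0.73716943 0.1046808  0.25827995]
```

View pics/s1.png

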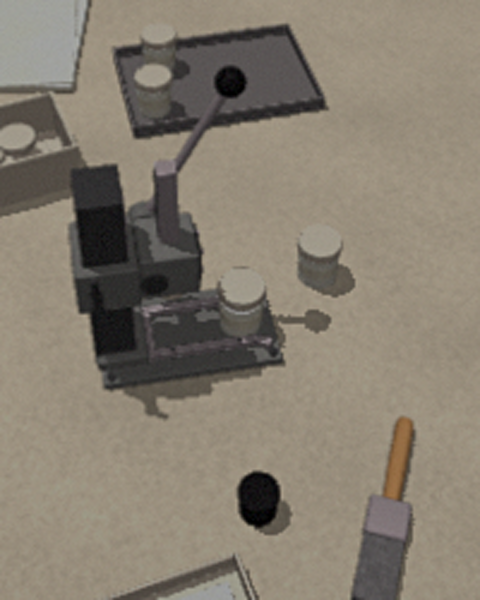

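View pics/t1.png

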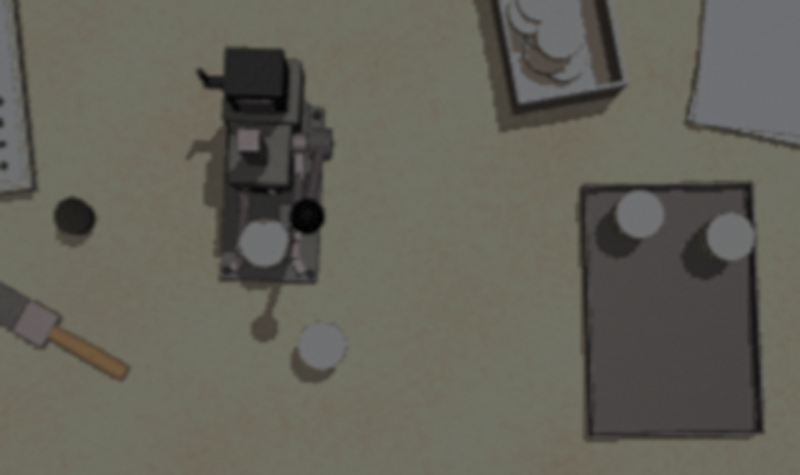

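The pictures show the open jar on the plate front (top crop 263,243), the ball above the right rail (307,215), the closed jar at (321,346), and the tray's free half at (670,350). Next I'll fit the press's yaw and the ram axis.

```bash
cat > fit2.py <<'E'
exec(open("fit.py").read().split("# head")[0])
for c in F:
    w=W[c];ok=F[c]["depth"]>0
    z=w[...,2]
    reg=ok&(w[...,0]>.5)&(w[...,0]<.85)&(w[...,1]>0)&(w[...,1]<.25)
    p=w[reg&(z>.008)&(z<.026)]
    L=[];
    for x in np.arange(.595,.76,.01):
        q=p[abs(p[:,0]-x)<.005]
        if len(q)>3: L.append((x,q[:,1].max(),q[:,1].min()))
    L=np.array(L);print(c,"edges\n",L.round(3).tolist(), "minx",np.sort(p[:,0])[:5].round(3))
    for lo,hi,n in((.252,.268,"col"),(.268,.282,"ram")):
        q=w[reg&(z>lo)&(z<hi)];q=q[q[:,0]>.5]
        k,l=0,0
        m=(reg&(z>lo)&(z<hi)).astype(np.uint8)
        nn,lab,st,ce=cv2.connectedComponentsWithStats(m)
        for i in range(1,nn):
            if st[i,4]>12:
                q=w[lab==i].astype(np.float32);r=cv2.minAreaRect(q[:,:2]);print(n,len(q),np.round(r[0],4),np.round(r[1],4),round(r[2],1),q[:,2].mean().round(4),F[c]["color"][lab==i].mean(0).round())
    m=((reg&(z>.29))).astype(np.uint8);q=w[m>0];col=F[c]["color"][m>0]
    q=q[col.max(1)<60]
    from scipy.optimize import least_squares
    s=least_squares(lambda a:np.linalg.norm(q-a,axis=1)-.016,q.mean(0)-[0,0,.01],loss="soft_l1",f_scale=.002);print("ball",len(q),s.x.round(4))
    for nm,b in dict(tray=(.3,.8,-.6,-.2)).items():
        m=ok&(w[...,0]>b[0])&(w[...,0]<b[1])&(w[...,1]>b[2])&(w[...,1]<b[3])
        mm=m&(z>.05)&(z<.075); nn,lab,st,ce=cv2.connectedComponentsWithStats(mm.astype(np.uint8))
        for i in range(1,nn):
            if st[i,4]>60: print("tj",st[i,4],(w[lab==i].min(0)+w[lab==i].max(0))/2)
        mm=m&(z>.012)&(z<.03)&(w[...,0]<.62)&(w[...,1]>-.48);q=w[mm];r=cv2.minAreaRect(q[:,:2].astype(np.float32));print("tray",q[:,:2].min(0),q[:,:2].max(0),r)
E
python3 fit2.py
```

```text
scene edges
 [[0.595, 0.169, 0.124], [0.605, 0.17, 0.133], [0.615, 0.169, 0.134], [0.625, 0.169, 0.128], [0.635, 0.17, 0.058], [0.645, 0.169, 0.06], [0.655, 0.167, 0.059], [0.665, 0.168, 0.06], [0.675, 0.169, 0.063], [0.685, 0.168, 0.067], [0.695, 0.168, 0.061], [0.705, 0.169, 0.06], [0.715, 0.168, 0.058], [0.725, 0.167, 0.077], [0.735, 0.169, 0.146], [0.745, 0.166, 0.139], [0.755, 0.167, 0.145]] minx [0.501 0.501 0.503 0.504 0.505]Traceback (most recent call last):
  File "fit2.py", line 19, in <module>
    q=w[lab==i].astype(np.float32);r=cv2.minAreaRect(q[:,:2]);print(n,len(q),np.round(r[0],4),np.round(r[1],4),round(r[2],1),q[:,2].mean().round(4),F[c]["color"][lab==i].mean(0).round())
                                     ~~~~~~~~~~~~~~~^^^^^^^^^
cv2.error: OpenCV(4.12.0) /io/opencv/modules/imgproc/src/convhull.cpp:143: error: (-215:Assertion failed) total >= 0 && (depth == CV_32F || depth == CV_32S) in function 'convexHull'
```

```bash
sed -i 's/cv2.minAreaRect(q\[:,:2\])/cv2.minAreaRect(q[:,:2].copy())/' fit2.py; python3 fit2.py
```

```text
scene edges
 [[0.595, 0.169, 0.124], [0.605, 0.17, 0.133], [0.615, 0.169, 0.134], [0.625, 0.169, 0.128], [0.635, 0.17, 0.058], [0.645, 0.169, 0.06], [0.655, 0.167, 0.059], [0.665, 0.168, 0.06], [0.675, 0.169, 0.063], [0.685, 0.168, 0.067], [0.695, 0.168, 0.061], [0.705, 0.169, 0.06], [0.715, 0.168, 0.058], [0.725, 0.167, 0.077], [0.735, 0.169, 0.146], [0.745, 0.166, 0.139], [0.755, 0.167, 0.145]] minx [0.501 0.501 0.503 0.504 0.505]
col 27 [0.6508 0.0555] [0.0099 0.0147] 45.0 0.2604 [84. 78. 78.]
col 392 [0.7581 0.111 ] [0.0593 0.0458] 89.6 0.2597 [49. 47. 47.]
col 52 [0.6932 0.1195] [0.01   0.0223] 62.9 0.2602 [67. 62. 62.]
ram 26 [0.6422 0.0563] [0.0075 0.0144] 67.9 0.2752 [80. 73. 76.]
ram 69 [0.6909 0.1112] [0.0226 0.0198] 87.8 0.2729 [120. 110. 112.]
ball 145 [0.6161 0.0524 0.3194]
tj 142 [ 0.63276322 -0.38461304  0.06122649]
tj 164 [ 0.65421295 -0.28818002  0.06073098]
tray [ 0.41420757 -0.44090688] [ 0.61996059 -0.23770166] ((0.5190348029136658, -0.3390195071697235), (0.205527663230896, 0.20089270174503326), 1.3480607271194458)
top edges
 [[0.595, 0.206, 0.041], [0.605, 0.17, 
[... 268 characters left out ...]
8, 0.075], [0.735, 0.168, 0.075], [0.745, 0.169, 0.036], [0.755, 0.078, 0.061]] minx [0.509 0.558 0.575 0.575 0.575]
col 471 [0.7564 0.1142] [0.0465 0.0547] 1.6 0.2586 [38. 38. 37.]
col 13 [0.6802 0.1143] [0.0186 0.001 ] 88.7 0.2613 [50. 47. 48.]
ram 72 [0.6903 0.114 ] [0.0211 0.0188] 1.0 0.2717 [98. 91. 93.]
ram 16 [0.6412 0.0534] [0.0128 0.0086] 48.9 0.2755 [58. 54. 54.]
ball 168 [0.6155 0.0557 0.3175]
tj 73 [ 0.78984513 -0.23582142  0.06150967]
tj 311 [ 0.6525217 -0.2853133  0.0610503]
tj 317 [ 0.63042242 -0.38370919  0.0601972 ]
tray [ 0.41212532 -0.43366579] [ 0.61980613 -0.2346046 ] ((0.5185079574584961, -0.3341852128505707), (0.2076709121465683, 0.19249550998210907), 2.33095645904541)
```

```bash
cat >> h.py <<'E'
from scipy.spatial.transform import Rotation as Ro
D0=Ro.from_rotvec([np.pi,0,0])
YAW=np.deg2rad(-0.8)
DN=(Ro.from_euler('z',YAW)*D0)
RAM=np.array([.6912,.1125])
def pw(x,y,z): # press -> world
    c,s=np.cos(YAW),np.sin(YAW); return np.array([RAM[0]+c*x-s*y,RAM[1]+s*x+c*y,z])
def st(m=""):
    s=robot.read_state();print(m,"t",round(s["t"],2),"p",np.round(s["position"],4),"F",np.round(s["contact_force"],2),"w",round(s["width"],4),"g",round(s["grasp_force"],1));return s
E
python3 - <<'E'
from h import *
o=DN.as_rotvec()
s=st();print(s["tool_rot"])
for p in[(.42,.25,.22),(.505,.053,.18),(.505,.053,.036),(.49,-.335,.041),(.51,.055,.12)]: print(p,np.round(robot.ik(np.array(p),o),2))
tl=(Ro.from_euler('z',YAW)*Ro.from_euler('y',-30,degrees=True)*D0).as_rotvec()
for x in(-.135,-.03): print(np.round(robot.ik(pw(x,0,.04),tl),2))
robot.goto([.42,.25,.22],o);robot.goto([.505,.053,.18],o);st("over jar")
import time
T=Ro.from_rotvec(robot.read_state()["tool_rot"]).as_matrix();p=np.array(robot.read_state()["position"])
f=grab_frame("wrist");save(f,"w1");M=f["T_tool_cam"];
v,u=np.mgrid[0:400,0:640].astype(float);P=deproj(f,u,v)*f["depth"][...,None]
w=(P@M[:3,:3].T+M[:3,3])@T.T+p
ok=(f["depth"]>0)&(w[...,2]>.054)&(w[...,2]<.07)&(w[...,0]<.57)&(w[...,1]<.12)
q=w[ok];print(len(q),q.min(0),q.max(0),(q.min(0)+q.max(0))/2);print(recognise("closed_jar","wrist")[:1])
E
```

```text
t 1.1 p [0.182  0.624  0.2054] F [ 0.55 -0.52 -0.09] w 0.0939 g 0.0
[-4.44244835e-01 -3.10998017e+00  6.69436864e-05]
(0.42, 0.25, 0.22) [ 0.3  -0.16  1.95  0.    1.35  1.89]
(0.505, 0.053, 0.18) [-0.12 -0.07  1.94  0.    1.27  1.47]
(0.505, 0.053, 0.036) [-0.12  0.14  2.02  0.    0.98  1.47]
(0.49, -0.335, 0.041) [-0.79  0.32  1.8   0.    1.03  0.79]
(0.51, 0.055, 0.12) [-0.11  0.02  1.97  0.    1.15  1.47]
[ 0.01  0.04  2.21 -0.03  0.36  1.62]
[ 0.    0.26  1.96 -0.02  0.4   1.61]
over jar t 3.77 p [0.5049 0.0539 0.1801] F [ 0.97 -0.35  0.58] w 0.094 g 0.0
2071 [0.47822629 0.02449579 0.0540514 ] [0.53090475 0.07660287 0.06329669] [0.50456552 0.05054933 0.05867405]
[{'bbox': [297.2, 163.0, 52.9, 57.8], 'score': 0.57}]
```

```bash
python3 - <<'E'
from h import *
o=DN.as_rotvec()
robot.servo_line([.5047,.0517,.037],vel=.12);st("down")
eoat.grab(20);st("grab")
robot.servo_line([.5047,.0517,.15],vel=.15);st("up")
robot.goto([.487,-.335,.15],o)
robot.servo_line([.487,-.335,.052],vel=.15)
r=robot.servo_line([.487,-.335,.036],vel=.03,f_stop=3);st(r)
eoat.gripper_open()
robot.servo_line([.487,-.335,.16],vel=.2);st("rel")
f=grab_frame("top");save(f,"top2");w=cloud(f);z=w[...,2]
ok=(f["depth"]>0)&(z>.05)&(z<.075)&(abs(w[...,0]-.5)<.09)&(abs(w[...,1]+.335)<.09);q=w[ok];print(len(q),q.min(0),q.max(0)) if len(q) else 0
E
```

```text
down t 5.21 p [0.5054 0.0516 0.0378] F [-0.02 -0.7  -0.26] w 0.0938 g 0.0
grab t 5.94 p [0.5049 0.0513 0.0372] F [-1.03 -1.66  1.67] w 0.0515 g 20.0
up t 6.84 p [0.5037 0.0519 0.1486] F [ 0.25 -0.4  -2.79] w 0.0515 g 20.0
True t 9.52 p [ 0.4874 -0.336   0.0407] F [-0.21 -1.89  1.31] w 0.0512 g 20.0
rel t 11.07 p [ 0.4864 -0.3344  0.1587] F [ 0.52  0.37 -0.46] w 0.0936 g 0.0
```

```bash
python3 - <<'E'
from h import *
tl=(Ro.from_euler('z',YAW)*Ro.from_euler('y',-30,degrees=True)*D0).as_rotvec()
eoat.grab(10)
robot.goto(pw(-.175,0,.15),tl)
f=grab_frame("top");w=cloud(f);z=w[...,2]
ok=(f["depth"]>0)&(z>.05)&(z<.075)&(abs(w[...,0]-.49)<.07)&(abs(w[...,1]+.335)<.08);q=w[ok];print("placed",len(q),q.min(0),q.max(0)) if len(q) else print("none")
robot.servo_line(pw(-.145,0,.042),vel=.15);st("low")
robot.servo_line(pw(-.118,0,.042),vel=.1)
robot.hold(.1);st("pre")
r=robot.servo_line(pw(-.040,0,.042),vel=.06);st(("a",r))
r=robot.servo_line(pw(-.018,0,.042),vel=.025,f_stop=5);s=st(("stop",r))
f=grab_frame("scene");save(f,"s3");w=cloud(f);cv2.imwrite("pics/s3c.png",cv2.resize(f["color"][150:330,230:430,::-1],(667,600),interpolation=2))
print((s["position"][:2]-RAM))
E
```

```text
placed 323 [ 0.46169382 -0.35930522  0.05061695] [ 0.51258926 -0.30705681  0.073645  ]
low t 15.14 p [0.5468 0.1144 0.0427] F [ 0.48 -0.26 -0.56] w 0.0005 g 0.0
pre t 15.66 p [0.5726 0.1142 0.042 ] F [-0.21  0.13  0.34] w 0.0004 g 0.0
('a', False) t 17.11 p [0.6511 0.1131 0.042 ] F [-0.45 -0.03 -0.23] w 0.0004 g 0.1
('stop', True) t 17.58 p [0.6581 0.113  0.0411] F [-1.78  0.58  2.16] w 0.0005 g 1.0
[-0.03307487  0.0005237 ]
```

View pics/s3c.png

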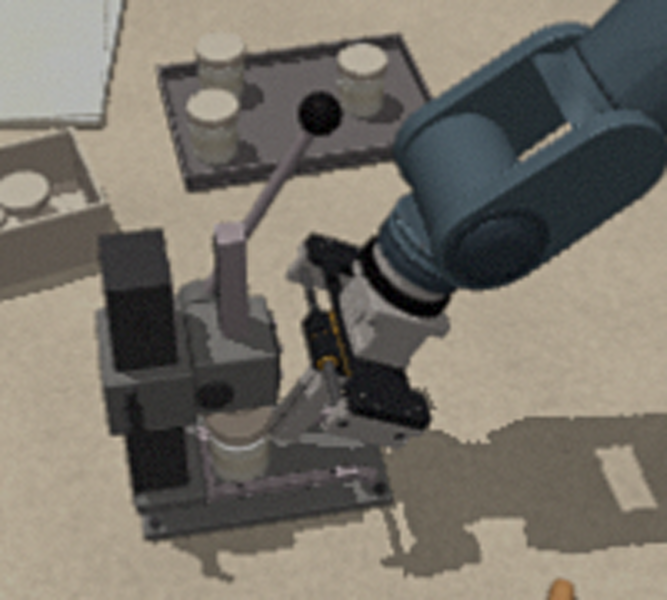

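The jar now sits under the head against the tool (240,450 in the crop), and the third jar stands upright in the tray. I'll push once more to confirm it touches the stop.

```bash
python3 - <<'E'
from h import *
for i in range(2):
    s=st();r=robot.servo_line(np.array(s["position"])*[1,0,0]+pw(.008,0,.042)*[0,1,1]+[.008,0,0],vel=.02,f_stop=8);s=st(("stop",r));
p=np.array(s["position"])
robot.servo_line(p-[.06,0,-.0],vel=.15);robot.servo_line(p+[-.13,0,.06],vel=.2)
robot.goto([.53,.06,.30],DN.as_rotvec()) if 0 else None
st("back")
f=grab_frame("scene");cv2.imwrite("pics/s4.png",cv2.resize(f["color"][200:330,230:400,::-1],(785,600),interpolation=2))
E
```

```text
t 17.63 p [0.6579 0.113  0.0408] F [-1.77 -0.21  1.01] w 0.0005 g 0.6
('stop', True) t 17.9 p [0.6581 0.113  0.0398] F [-1.82  0.57  2.04] w 0.0001 g 1.1
 t 17.9 p [0.6581 0.113  0.0398] F [-1.82  0.57  2.04] w 0.0001 g 1.1
('stop', True) t 18.17 p [0.6581 0.113  0.0388] F [-2.52  0.66  1.9 ] w 0.0004 g 1.1
back t 19.32 p [0.5292 0.113  0.0993] F [-0.1  -0.12  0.82] w 0.0008 g 0.0
```

View pics/s4.png

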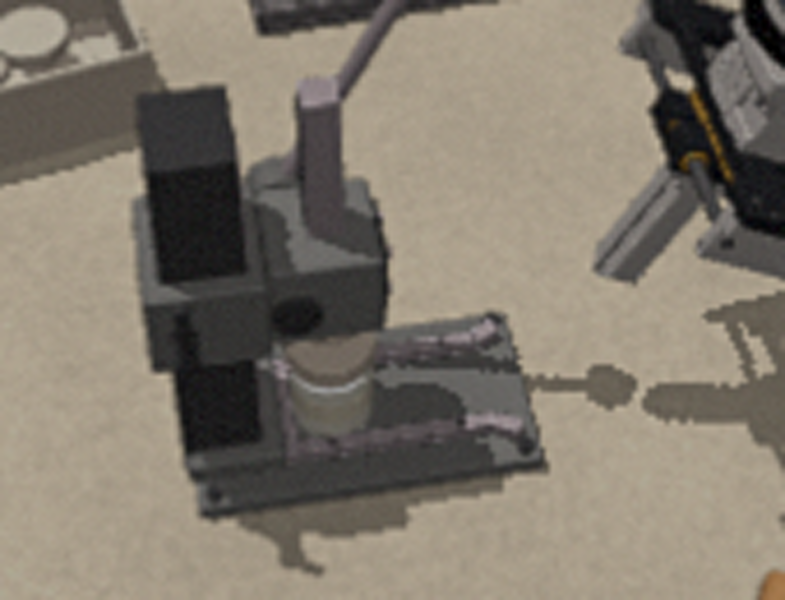

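```bash
python3 - <<'E'
from h import *
o=DN.as_rotvec()
for p in[(.616,.054,.2995),(.51,.054,.12),(.553,.053,.01)]: print(np.round(robot.ik(np.array(p),o),2))
robot.goto([.46,.06,.33],o)
eoat.gripper_open()
robot.goto([.56,.054,.385],o)
robot.servo_line([.60,.054,.385],vel=.15)
s=robot.read_state();T=Ro.from_rotvec(s["tool_rot"]).as_matrix();p=np.array(s["position"])
f=grab_frame("wrist");save(f,"w2");M=f["T_tool_cam"];
v,u=np.mgrid[0:400,0:640].astype(float);P=deproj(f,u,v)*f["depth"][...,None]
w=(P@M[:3,:3].T+M[:3,3])@T.T+p
ok=(f["depth"]>0)&(w[...,2]>.312)&(w[...,2]<.345)&(abs(w[...,0]-.616)<.03)&(abs(w[...,1]-.054)<.03)
q=w[ok];print(len(q))
from scipy.optimize import least_squares
if len(q)>30: print(least_squares(lambda a:np.linalg.norm(q-a,axis=1)-.016,q.mean(0)-[0,0,.01],loss="soft_l1",f_scale=.002).x,q.min(0),q.max(0))
st()
E
```

```text
[-0.1   0.11  1.54  0.    1.49  1.49]
[-0.12  0.02  1.97  0.    1.15  1.47]
[-0.11  0.29  1.9   0.    0.95  1.48]
1184
[0.6154154  0.05409695 0.31788742] [0.60039931 0.03870776 0.3143185 ] [0.6313477  0.0698518  0.33530204]
 t 22.8 p [0.5988 0.0542 0.3847] F [-0.44  0.07 -0.23] w 0.0943 g 0.0
```

```bash
cat >> h.py <<'E'
BALL=np.array([.6155,.0541,.318]);A0=np.deg2rad(62)
ex=np.array([np.cos(YAW),np.sin(YAW),0]);ez=np.array([0,0,1.])
PIV=BALL+.2*(np.cos(A0)*ex-np.sin(A0)*ez)
def arc(th,dr=0):
    ph=A0-th;return PIV+(.2+dr)*(-np.cos(ph)*ex+np.sin(ph)*ez)-[0,0,.019]
def forces(th,base):
    F=np.mean([robot.read_state()["contact_force"] for _ in range(1)],0)-base
    ph=A0-th;t=-np.sin(ph)*ex-np.cos(ph)*ez;r=-np.cos(ph)*ex+np.sin(ph)*ez
    return -F@t,F@r,F[1]  # resisting, outward, y
def angle():
    d=np.array(robot.read_state()["position"])+[0,0,.019]-PIV
    return A0-np.arctan2(d[2],-d@ex)
E
python3 - <<'E'
from h import *
robot.servo_line(arc(0)+[0,0,.03],vel=.15)
robot.servo_line(arc(0),vel=.1);robot.hold(.2)
B=np.array(st("pre")["contact_force"]);np.save("base.npy",B)
eoat.grab(35);st("grabbed");print(np.round(forces(0,B),2))
for th in(.05,.1,.2,.3):
    robot.servo_line(arc(th),vel=.08);print(th,round(robot.read_state()["t"],2),round(angle(),3),np.round(forces(th,B),2))
E
```

```text
pre t 23.98 p [0.6159 0.054  0.3   ] F [0.41 0.16 0.11] w 0.094 g 0.0
grabbed t 24.99 p [0.6155 0.0534 0.299 ] F [-0.23 -2.52 -0.37] w 0.0308 g 35.0
[-0.76 -0.15 -2.68]
0.05 25.27 0.046 [ 2.3  -0.93 -4.38]
0.1 25.54 0.094 [ 2.32 -0.59 -4.25]
0.2 25.94 0.194 [ 2.74  1.54 -4.76]
0.3 26.34 0.296 [ 3.31  3.68 -5.15]
```

```bash
python3 - <<'E'
from h import *
B=np.load("base.npy");dr=dy=0
k=.00015
for th in np.arange(.4,1.31,.1):
    robot.servo_line(arc(th,dr)+[0,dy,0],vel=.09);f=forces(th,B);dr+=k*f[1];dy+=k*f[2]
    print(round(th,2),round(robot.read_state()["t"],2),round(angle(),3),np.round(f,2),round(dr*1e3,2),round(dy*1e3,2))
    if f[0]>9.5:break
np.save("d.npy",[th,dr,dy])
E
```

```text
0.4 26.72 0.397 [ 2.95  4.96 -4.34] 0.74 -0.65
0.5 27.09 0.498 [ 2.65  2.94 -3.87] 1.19 -1.23
0.6 27.47 0.598 [ 2.94  2.12 -0.41] 1.5 -1.29
0.7 27.84 0.697 [3.35 0.05 0.41] 1.51 -1.23
0.8 28.22 0.797 [3.4  0.75 2.88] 1.62 -0.8
0.9 28.59 0.897 [3.57 1.   1.19] 1.77 -0.62
1.0 28.97 0.997 [4.26 0.32 0.39] 1.82 -0.56
1.1 29.34 1.098 [ 3.43 -0.32 -1.72] 1.77 -0.82
1.2 29.72 1.199 [ 4.24 -1.09 -0.44] 1.61 -0.89
1.3 30.09 1.298 [ 5.   -0.19 -0.46] 1.58 -0.96
```

```bash
python3 - <<'E'
from h import *
B=np.load("base.npy");th,dr,dy=np.load("d.npy")
k=.0001;step=.012;fine=0
while th<1.85:
    th+=step
    robot.servo_line(arc(th,dr)+[0,dy,0],vel=.05 if step>.005 else .02)
    g=[]
    for _ in range(3): robot.hold(.03);g.append(forces(th,B))
    f=np.median(g,0)
    if step>.005: dr+=k*f[1];dy+=k*f[2]
    print(round(th,3),round(robot.read_state()["t"],2),round(angle(),3),np.round(f,2))
    if f[0]>8.6: step=.004
    if f[0]>=12.6: break
np.save("d.npy",[th,dr,dy])
E
```

```text
1.312 30.44 1.308 [6.87 0.45 0.04]
1.324 30.79 1.32 [6.91 0.67 0.48]
1.336 31.14 1.332 [ 7.38 -0.54  0.11]
1.348 31.49 1.344 [ 7.2   0.66 -0.2 ]
1.36 31.84 1.356 [6.86 0.31 0.12]
1.372 32.19 1.368 [ 7.06 -0.51  0.11]
1.384 32.54 1.38 [ 7.08  0.39 -0.5 ]
1.396 32.89 1.392 [ 7.72 -0.33  0.67]
1.408 33.24 1.404 [ 7.03 -0.26  0.17]
1.42 33.59 1.416 [6.71 0.42 0.44]
1.432 33.94 1.428 [ 7.38 -0.03 -0.77]
1.444 34.29 1.44 [ 7.2   0.02 -0.37]
1.456 34.64 1.452 [6.81 0.28 0.28]
1.468 34.99 1.464 [ 7.59 -0.61 -0.36]
1.48 35.34 1.476 [ 7.73 -0.9  -0.23]
1.492 35.69 1.488 [ 7.55 -0.45 -0.43]
1.504 36.04 1.5 [ 7.43 -0.56 -0.55]
1.516 36.39 1.512 [ 7.08 -0.2   0.37]
1.528 36.74 1.524 [ 7.55 -0.49  0.5 ]
1.54 37.09 1.536 [7.42 0.24 0.53]
1.552 37.44 1.548 [ 7.58 -0.48 -0.81]
1.564 37.79 1.56 [ 6.99 -0.2   0.35]
1.576 38.14 1.572 [ 7.63  0.08 -0.07]
1.588 38.49 1.584 [ 8.65 -0.85  0.18]
1.592 38.84 1.587 [9.74 0.06 0.21]
1.596 39.19 1.591 [10.18 -0.81  0.02]
1.6 39.54 1.595 [10.4  -0.46  0.21]
1.604 39.89 1.599 [11.11 -0.38  0.59]
1.608 40.24 1.602 [11.22 -0.11  0.57]
1.612 40.59 1.606 [12.02 -0.75  0.15]
1.616 40.94 1.61 [12.4   0.05 -0.35]
1.62 41.29 1.614 [12.15 -0.98 -0.11]
1.624 41.64 1.617 [12.55 -0.99  0.08]
1.628 41.99 1.621 [13.76 -0.52 -0.4 ]
```

```bash
python3 - <<'E'
from h import *
B=np.load("base.npy");th,dr,dy=np.load("d.npy")
k=.00015
for th in list(np.arange(1.52,.05,-.1))+[.03,.0,-.006]:
    robot.servo_line(arc(th,dr)+[0,dy,0],vel=.08 if th>.05 else .04);f=forces(th,B);dr+=k*f[1];dy+=k*f[2]
    print(round(th,2),round(robot.read_state()["t"],2),round(angle(),3),np.round(f,2),round(dr*1e3,2))
np.save("d.npy",[th,dr,dy]);st()
E
```

```text
1.52 42.42 1.519 [ 3.12 -1.45  0.89] 1.08
1.42 42.82 1.42 [ 3.29 -3.65  0.33] 0.53
1.32 43.22 1.321 [ 2.97 -3.05 -0.68] 0.07
1.22 43.62 1.221 [ 2.64 -2.27 -0.35] -0.27
1.12 44.02 1.122 [ 1.87 -2.38  1.47] -0.62
1.02 44.42 1.022 [ 1.27 -1.19 -0.68] -0.8
0.92 44.82 0.92 [ 2.23 -0.98  0.58] -0.95
0.82 45.22 0.82 [ 2.17 -1.69 -0.32] -1.2
0.72 45.62 0.722 [ 0.95 -2.86  0.05] -1.63
0.62 46.02 0.622 [ 1.64 -2.6  -0.54] -2.02
0.52 46.42 0.518 [ 1.01 -3.05  0.06] -2.48
0.42 46.82 0.419 [ 0.52 -2.55  0.25] -2.86
0.32 47.22 0.319 [ 0.17 -3.65  0.1 ] -3.41
0.22 47.62 0.219 [ 0.34 -4.25  0.47] -4.05
0.12 48.01 0.12 [ 1.2  -2.77  0.2 ] -4.46
0.03 48.6 0.042 [-6.01  0.07 -0.94] -4.45
0.0 48.9 0.042 [-21.84   7.87  -2.44] -3.27
-0.01 49.15 0.042 [-22.78   3.18  -0.73] -2.79
 t 49.15 p [0.6103 0.0535 0.2911] F [-21.25  -0.56  -7.64] w 0.0303 g 35.0
```

```bash
python3 - <<'E'
from h import *
B=np.load("base.npy");dr,dy=-.0044,np.load("d.npy")[2]
robot.servo_line(arc(.035,dr)+[0,dy,0],vel=.03);print(angle(),forces(.035,B));st()
f=grab_frame("scene");w=cloud(f);cv2.imwrite("pics/s5.png",cv2.resize(f["color"][150:310,230:400,::-1],(638,600),interpolation=2))
z=w[...,2];q=w[(f["depth"]>0)&(z>.265)&(z<.285)&(abs(w[...,0]-.691)<.02)&(abs(w[...,1]-.112)<.02)]
print("ram z",len(q),np.median(q[:,2]) if len(q) else 0, "before .2729")
F0=dict(np.load("/tmp/scene.npz"));w0=cloud(F0);q0=w0[(F0["depth"]>0)&(w0[...,2]>.265)&(w0[...,2]<.285)&(abs(w0[...,0]-.691)<.02)&(abs(w0[...,1]-.112)<.02)];print(len(q0),np.median(q0[:,2]))
# bar line points
for F,W in((F0,w0),(f,w)):
    p=W[(F["depth"]>0)&(abs(W[...,1]-.053)<.02)&(W[...,2]>.2)&(W[...,2]<.29)&(W[...,0]>.62)&(W[...,0]<.72)]
    print(len(p),np.degrees(np.arctan(np.polyfit(p[:,2],p[:,0],1)[0])),np.polyval(np.polyfit(p[:,2],p[:,0],1),.25))
E
```

```text
0.04160211984646822 (np.float64(-5.770183460262432), np.float64(-2.1493603901529275), np.float64(1.9451748604897465))
 t 49.57 p [0.6106 0.0534 0.2909] F [-3.49  2.11 -4.63] w 0.0308 g 35.0
ram z 80 0.2730228138661994 before .2729
80 0.27290406048697713
127 -26.848467411802513 0.6553361709329086
127 -27.267069931597174 0.6553642159534716
```

View pics/s5.png

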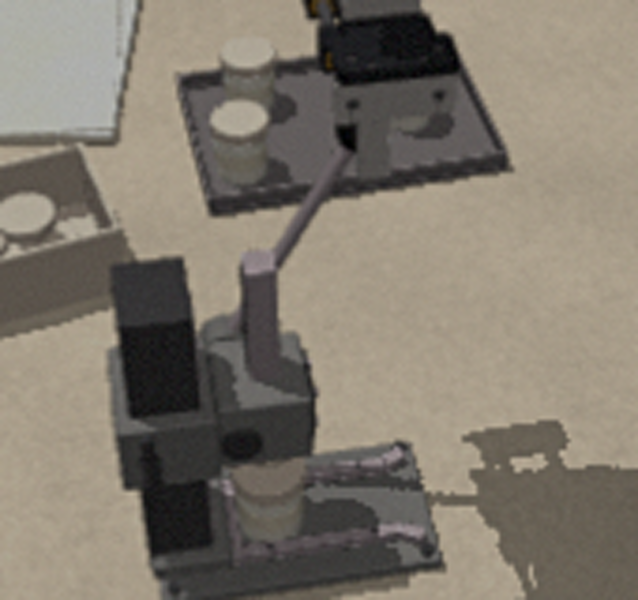

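```bash
python3 - <<'E'
from h import *
s=st();p=np.array(s["position"])
eoat.gripper_open()
robot.servo_line(p+[0,0,.075],vel=.12)
robot.servo_line(p+[-.12,0,.075],vel=.2);st("away")
f=grab_frame("scene");w=cloud(f);z=w[...,2]
cv2.imwrite("pics/s6.png",cv2.resize(f["color"][150:330,230:430,::-1],(667,600),interpolation=2))
q=w[(f["depth"]>0)&(z>.265)&(z<.285)&(abs(w[...,0]-.691)<.02)&(abs(w[...,1]-.112)<.02)];print(np.median(q[:,2]))
E
```

```text
t 49.62 p [0.6106 0.0534 0.2909] F [-3.93  3.52 -5.06] w 0.0304 g 35.0
away t 52.21 p [0.4909 0.0533 0.3655] F [ 0.78  0.52 -0.87] w 0.094 g 0.0
0.27317053781805767
```

View pics/s6.png

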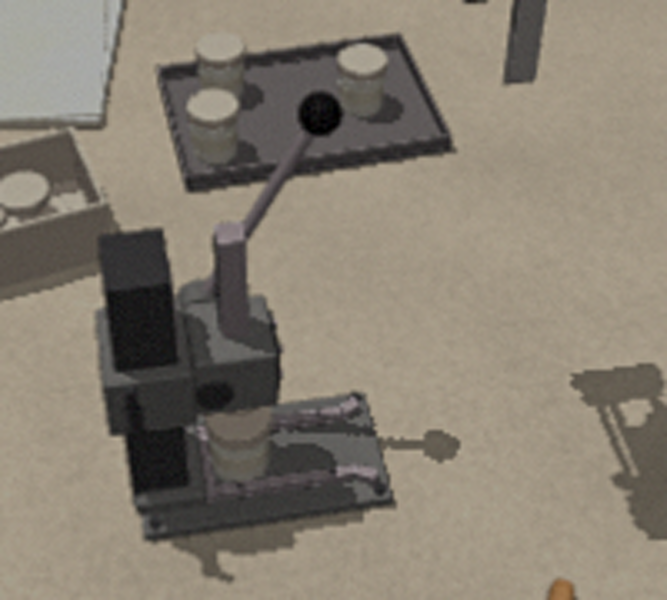

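The lever is at rest (ball at 320,113), the jar is in the press with its lid down (the bright gap ring has gone, 240,440), and three jars stand upright in the tray. The gripper is clear, so I'm handing the job in.

```bash
python3 -c "
from plant import robot
print(robot.close_job())"
```

```text
the job is handed in; nothing more can be done
None
```

I handed the job in at about 52 s: the finished jar stands in the tray, the open jar is against the back stop, its lid was pressed home at about 13.8 N (the lid itself is hidden under the ram), and I guided the lever back to rest, though I pulled it against its rest stop with about 22 N before easing off and letting go.

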